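# Tuck a flashing strip under a lapped bronze sheet

## Task

Switch the turntable off at its isolator by flipping the toggle right over, from leaning towards you to leaning away; then pick up the bronze flashing strip by its standing rib and tuck about half of its wide flange squarely under the middle of the lapped bronze sheet on the turntable board, without lifting the sheet. Press the strip firmly flat on the board (10 N or so on top of its weight) and finish like that, still gripping the rib and pressing, without letting go. Leave the other things where they are.

Things in the scene. Friction and masses are not known exactly. Their poses are not given: they have to be found in the camera images.
- isolator: Grey isolator box, 100 (x) x 75 (y) x 55 mm high, fixed to the table to the left or the right of the turntable, turned up to 0.5 rad. Origin: centre of its underside. Its front (-x, a white dot on top) is roughly towards the robot. The toggle swings in its x-z plane.
- toggle (a joint): Toggle angle in rad. Pivot on the box's y axis, 60 mm above the table over the box's centre. -0.6 = ON, leaning to the box's front (start); 0 = upright; +0.6 = OFF, leaning to the back. Weighted: past upright it falls on to the stop by itself; under 1 N at the grip moves it.
- toggle_tip (a point): Centre of the toggle's black cross-bar grip (18 mm thick, 44 mm long along the box's y), 70 mm from the pivot; about 118 mm above the table at either stop and 130 mm when upright. Steel stem below it, 10 x 24 mm.
- strip: Loose bronze flashing strip, about 0.35 kg, flat on the table on the side of the turntable away from the isolator: a plate 100 (x) x 120 (y) x 4 mm with a standing rib 10 mm thick along its whole length (y), 45 mm high in all. Origin: on the underside, below the rib, at mid length. The wide flange reaches 75 mm to its +x, the narrow one 25 mm to -x. Starts turned up to 1 rad.
- strip_edge (a point): Middle of the free edge of the strip's wide flange, on the underside (75 mm in +x from the strip's origin).
- strip_rib (a point): Top of the strip's rib at mid length (45 mm above the strip's origin): grip the rib from above across its 10 mm.
- deck: Turntable (it does not move during the task) with a plywood board 280 (x) x 200 (y) mm whose top is 55 mm above the table, turned up to 0.25 rad. Origin: on the table under the board's centre; its +x leads away from the robot. The board's robot-side half (x from -140 to 0 mm) is bare; the lapped sheet covers x from 0 to 110 mm.
- lap (a joint): Angle of the lapped bronze sheet in rad: 0 = lying as it should, grows as its front edge is lifted (110 mm from the hinge, so 0.05 rad = 5.5 mm). It is 0.25 kg, held down by its weight alone.
- lap_lip (a point): Middle of the line on the sheet's underside where its flat part begins (deck x = 0, y = 0), 8 mm above the board: the gap for the flange is 8 mm high, about 105 mm deep. The sheet is 200 mm wide (y), 3 mm thick, hinged at its far edge. In front of this line a hem 12 mm long curls up 5 mm towards the robot as a lead-in; its top is 17 mm above the board.
- wrench: Steel wrench, 150 mm long, lying on the table: leave alone.
- jar: Jar, 60 mm wide, 85 mm high: leave alone.
- jug: White bottle, 110 mm wide, 190 mm high: leave alone.
- bell: Plaster bell cast, 90 mm wide, 72 mm high: leave alone.
- collar: Steel collar, 64 mm wide, 20 mm high: leave alone.
- billet: Dark steel billet, 50 x 30 x 30 mm: leave alone.
There are look-alikes about, which are no part of the job. Of the things that look like the strip, the smaller one is meant.

How it is judged:
On the way, in this order (a step that is already met when the one before it is completed fails the run):
1. the isolator's toggle is over at off (value of joint toggle above 0.45 rad), for 0.2 s.
2. the wide flange of the strip is at least 30 mm under the lapped sheet, flat on the board (x of strip_edge in the frame of deck above 0.03 m and z of strip_edge in the frame of deck between 0.051 and 0.0585 m and z of strip in the frame of deck between 0.051 and 0.0585 m), for 0.2 s.
At the end, for the whole second after the job is handed in: Toggle off (over 0.45 rad); flange edge 30 mm or more under the sheet, rib within 35 mm of its middle, square within 0.13 rad, flat on the board within 3.5 mm; strip gripped (over 5 N), pressed on the board with over 7.5 N in all, at rest; sheet under 0.03 rad (all of step 2 and value of joint toggle above 0.45 rad and angle between the x axis of strip and the x axis of deck, either way round below 0.13 rad and y of strip in the frame of deck between -0.035 and 0.035 m and value of joint lap below 0.03 rad and contact force between strip and deck above 7.5 N and contact force between the fingers and strip above 5 N and linear speed of strip below 0.02 m/s); the arm keeps its last pose, push and grip.
It fails at once if the lapped sheet is lifted (more than 0.06 rad, some 7 mm at its edge) (value of joint lap above 0.06 rad).
It fails at once if the strip is laid on the board while the turntable is still switched on (value of joint toggle below 0 rad and contact force between strip and deck above 0.5 N).
It fails at once if a bystander is moved more than 40 mm (distance of any of wrench, jar, jug, bell, collar, billet from where it was at the start of the episode above 0.04 m).
It also fails if it takes over 58 s, if anything falls off the work surface, if the arm or the gripper's body presses on something with over 40 N, if the wrist force passes 120 N, or if a joint passes its speed limit or range.

## Robot

A 6-joint arm with a two-finger parallel gripper is mounted at the origin on the work surface. World frame = base frame: x ahead of the robot, y to its left, z up, the work surface at z = 0. Lengths are in m, angles in rad, forces in N, time in s.
With the tool pointing down it reaches from about 0.225 to 0.875 m from the base axis. Payload 3.4 kg.
Tool frame: the origin (TCP) lies midway between the tips of the shut fingers; the grasp point (between the pads) lies 19 mm behind it; z points along the fingers, y is the line along which they close (so a half turn about z gives the same grasp; the last joint's range is limited). The gripper opens to 85 mm and grips with 20 to 120 N. Pads are 22 mm wide; open, the fingers measure 114 mm over their backs; the gripper's body (76 mm by 85 mm) begins 54 mm behind the grasp point. The pads swing forward as they close: fully open they stand 13 mm farther back than shut.
Start: joints at [1.055, 0.276, 1.505, -0, 1.361, -0.121], TCP at [0.221, 0.531, 0.231] pointing down, gripper open.
Joint ranges: [-2.89, 2.89], [-0.75, 2.08], [0.22, 2.7], [-1.18, 4.32], [0.11, 2.71], [-2.7, 2.7]. Speed limits (rad/s): [2.57, 2.57, 3.14, 3.14, 3.14, 3.14].

## Interface

Orientations are given as [roll, pitch, yaw] about the fixed x, y, z axes, in that order (R = Rz(yaw) Ry(pitch) Rx(roll)).
In Python, from station import bot, optics gives the robot as it stands. The module is installed in compiled form; this text tells all that it offers.
- The arm moves only by the tool carry_out, never from a script. Its argument "series" is a list of rows, each a list of 7 numbers: the shift along the tool's x, y, z in units of 60 mm (1.0 is 60 mm), then the turn, a rotation vector about the tool's x, y, z in rad, then the closure, from 0 (fully open) to 1 (shut). In form: [[x, y, z, rx, ry, rz, fingers], ...]. A call has 1 to 20 rows; each row is the pose to reach, as a shift and turn from the pose commanded when the call began, along the tool's axes at that moment; what a row does not reach only later rows make up. A row lasts 1/8 s, in which the tool goes at most 62.5 mm and 10.7 degrees, less where a joint would pass 70% of its speed; a pose out of reach is approached as far as the arm can. A call with a gripper value outside its range is refused whole. The fingers move at their own pace and stop on an object; "grip_force" is the grip in N (left out, the last holds). Time passes only in rows, so rows that repeat a pose let the fingers close. It gives the time, the measured TCP pose, the force, the opening and the grip force at its end, in the units of the state.
- bot.get_state(): the state, without advancing time (a new reading comes with each control period).
- optics.capture(name): name is "scene" or "side" or "wrist"; returns a dict with "frame" (384x512x3 uint8, red, green, blue), "range_z" (384x512 float32, m along the optical axis (not along the pixel's ray), 0 where there is no reading), "intrinsics" (3x3 intrinsics, pixels), "k1" (the pictures are not rectified: a ray, as slopes to the right and down, at radius r is drawn at 1 + k1 r^2 times it, then the intrinsics apply), "R" (3x3) and "t" (3): a world point X has camera coordinates R X + t. Camera axes: x right, y down, z forward; pixel columns grow to the right and rows downward; lengths in m; the calibration is good to about 2 mm. A picture is of the moment at which its call begins.
- bot.job_done(): hands the job in; it is judged then, once.
The state is a dict: "clock": time; "qpos": joint angles; "joint_velocities": joint speeds; "effort": joint torques, N m; "ee_pos": TCP position; "tcp_rot": TCP orientation; "force": force on the tool from outside, world axes, zero at the start; "wrist_torque": the same for the moment, N m; "finger_gap": finger opening in m; "grasp_force": force on a finger pad.
Only numpy, scipy, OpenCV 4.12 (cv2) and the standard library are available. Lean on these libraries where they do the work, as an engineer would, in place of code of your own. Each camera call takes 0.05 s, during which the arm holds its last target. There are 200 camera calls.

## Working session

There is one attempt and no reset: what is moved stays moved. The work goes in short steps, Python scripts to look and compute and a tool call to move; the robot and the scene stay as the last step left them, time stands still between calls to the robot, and variables do not carry over. Pictures are saved under pics/ and viewed, at most 10 in all, crops included, and the job is handed in when it is done.

Besides the shell and the picture viewer there is one more tool, called after "Emit:" in YAML: its name, and indented under it one key for each argument. carry_out: Moves the arm, as the interface text tells. Its arguments: {"type":"object","properties":{"series":{"type":"array"},"grip_force":{"type":"number"}},"required":["series"]}

```bash
mkdir -p pics; cat > h.py <<'E'
import numpy as np, cv2
from scipy.spatial.transform import Rotation as Ro
from station import bot, optics
def save(n,img): cv2.imwrite(f'pics/{n}.png', img[...,::-1])
def cloud(c):
    K=c['intrinsics'];h,w=c['range_z'].shape
    u,v=np.meshgrid(np.arange(w),np.arange(h))
    d=np.array([c['k1'],0,0,0,0],float)
    p=cv2.undistortPoints(np.stack([u,v],-1).reshape(-1,1,2).astype(float),K,d).reshape(h,w,2)
    z=c['range_z'];P=np.dstack([p[...,0]*z,p[...,1]*z,z])
    W=(P-c['t'])@c['R']
    W[z==0]=np.nan
    return W
def proj(c,X):
    r,_=cv2.Rodrigues(c['R']);return cv2.projectPoints(np.array(X,float).reshape(-1,1,3),r,c['t'],c['intrinsics'],np.array([c['k1'],0,0,0,0],float))[0].reshape(-1,2)
def pose(s=None):
    s=s or bot.get_state();return np.array(s['ee_pos']),np.array(s['tcp_rot'])
E
python3 - <<'E'
from h import *
s=bot.get_state()
print({k:np.round(v,3).tolist() for k,v in s.items()})
ims=[]
for n in('scene','side','wrist'):
    c=optics.capture(n);save(n+'0',c['frame']);np.savez('c_'+n,**c);ims.append(c['frame'])
    print(n,c['k1'],(-c['R'].T@c['t']).round(3))
E
```

```text
{'clock': 0.0, 'qpos': [1.055, 0.277, 1.506, -0.0, 1.361, -0.121], 'joint_velocities': [-0.001, -0.001, -0.001, -0.001, 0.0, 0.001], 'effort': [0.002, -41.678, -24.581, 0.0, 0.011, -0.0], 'ee_pos': [0.221, 0.53, 0.23], 'tcp_rot': [-3.14, -0.0, 2.747], 'force': [0.267, 0.654, -0.652], 'wrist_torque': [-0.014, -0.057, 0.03], 'grasp_force': 0.0, 'finger_gap': 0.086}
scene -0.06440532802239722 [1.305 0.625 0.822]
side -0.0974411616582955 [ 0.423 -0.962  1.089]
wrist -0.02131895422271256 [0.152 0.558 0.373]
```

View pics/scene0.png

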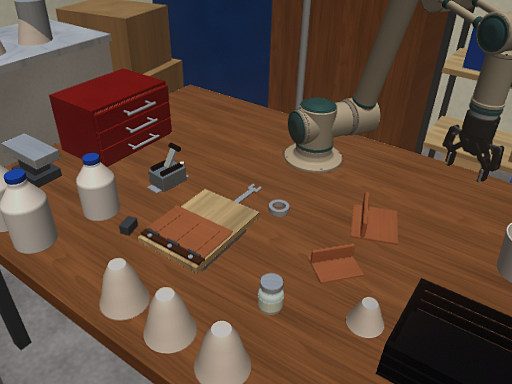

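View pics/side0.png

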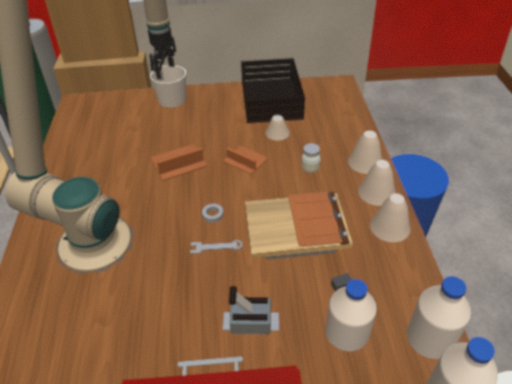

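Scene picture: the isolator is at (167,172), the board at (200,225), the collar at (279,208), and the wrench at (247,194). The strip candidates are a large one at (378,220) (side view 180,160) and a small one at (337,265) (side view 245,158). The description says the smaller, so I'll measure both and check with a crop.

```bash
cat > m.py <<'E'
from h import *
C={n:dict(np.load(f'c_{n}.npz')) for n in('scene','side')}
for c in C.values(): c['k1']=float(c['k1'])
W={n:cloud(c) for n,c in C.items()}
def bronze(f):
    hsv=cv2.cvtColor(f,cv2.COLOR_RGB2HSV);return hsv
for n,pts in {'scene':dict(big=(385,228),small=(340,270),board=(222,212),sheet=(195,232),iso=(165,183),tip=(172,150),plane=(300,230)),'side':dict(big=(185,172),small=(240,165),board=(268,225),sheet=(315,222),iso=(252,310),tip=(234,296),plane=(200,225))}.items():
    for k,(u,v) in pts.items(): print(n,k,W[n][v,u].round(3),C[n]['frame'][v,u])
s=C['side']['frame'];a=C['scene']['frame']
r=lambda x:cv2.resize(x,(400,300),interpolation=cv2.INTER_CUBIC)
save('crop1',np.vstack([np.hstack([r(a[180:300,290:450]),r(s[135:195,140:280])]),np.hstack([r(a[130:220,120:240]),r(s[270:345,200:300])])]))
E
python3 m.py
```

```text
scene big [0.245 0.376 0.006] [148  86  54]
scene small [0.484 0.346 0.008] [147  85  53]
scene board [ 0.52  -0.014  0.055] [173 147 105]
scene sheet [ 0.641 -0.009  0.065] [152  91  57]
scene iso [ 0.487 -0.274  0.034] [62 61 58]
scene tip [ 0.411 -0.306  0.11 ] [140 143 136]
scene plane [0.396 0.176 0.001] [117  74  43]
side big [0.265 0.28  0.005] [147  89  55]
side small [0.452 0.298 0.003] [174 107  69]
side board [ 0.514 -0.034  0.056] [204 172 123]
side sheet [ 0.647 -0.043  0.063] [175 106  66]
side iso [ 0.446 -0.306  0.052] [130 132 132]
side tip [ 0.405 -0.311  0.126] [44 34 30]
side plane [0.314 0.036 0.003] [144  95  56]
```

View pics/crop1.png

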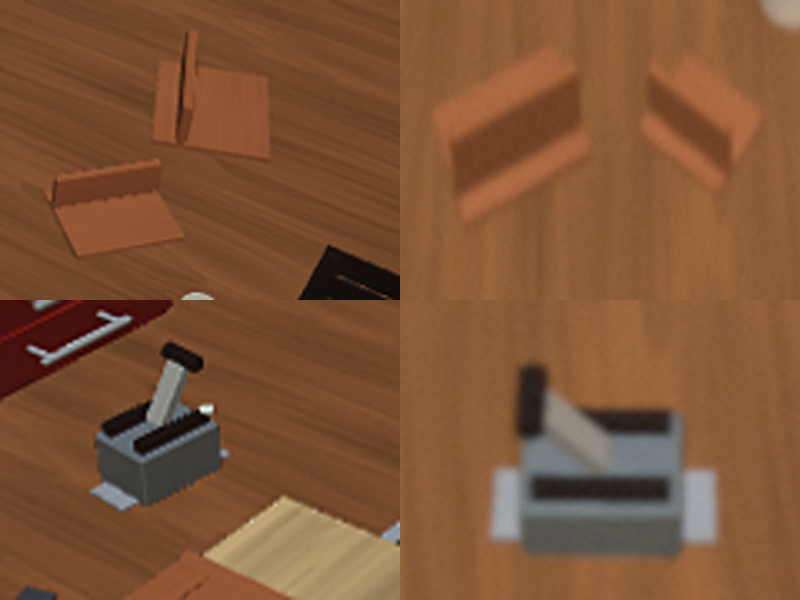

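The crop shows the small strip lower left in the scene tile and at right in the side tile, with its rib on the robot side and its wide flange away from the robot. The lever leans to the white-dot side (ON). Now I'll measure the poses.

```bash
cat > fit.py <<'E'
from m import C,W
from h import *
from scipy.optimize import minimize
def near(x,y,r,z0,z1,n):
    w=W[n];return (np.hypot(w[...,0]-x,w[...,1]-y)<r)&(w[...,2]>z0)&(w[...,2]<z1)
P=lambda x,y,r,z0,z1:np.vstack([W[n][near(x,y,r,z0,z1,n)] for n in W])
# deck
for n in W:
    q=W[n][near(.59,-.02,.25,.048,.075,n)]
    print('deck',n,len(q),cv2.minAreaRect(q[:,:2].astype(np.float32)), np.median(q[:,2]))
# rib
for n in W:
    q=W[n][near(.45,.32,.12,.015,.06,n)];print('rib',n,len(q),cv2.minAreaRect(q[:,:2].astype(np.float32)),q[:,2].max())
    q=W[n][near(.44,-.31,.12,.045,.058,n)];print('box',n,len(q),cv2.minAreaRect(q[:,:2].astype(np.float32)))
    q=W[n][near(.44,-.31,.12,.108,.15,n)];print('tip',n,len(q),q.mean(0),cv2.minAreaRect(q[:,:2].astype(np.float32)))
# silhouette fits
def box(a,b): return [(x,y,z) for x in(a[0],b[0]) for y in(a[1],b[1]) for z in(a[2],b[2])]
M={'strip':([box((-.025,-.06,0),(.075,.06,.004)),box((-.005,-.06,0),(.005,.06,.045))],),}
def place(p,X):
    c,s=np.cos(p[2]),np.sin(p[2]);X=np.array(X);return np.c_[p[0]+c*X[:,0]-s*X[:,1],p[1]+s*X[:,0]+c*X[:,1],X[:,2]]
def sil(c,p,boxes):
    m=np.zeros((384*4,512*4),np.uint8)
    for b in boxes: cv2.fillConvexPoly(m,cv2.convexHull(np.round((proj(c,place(p,b))+.5)*4).astype(np.int32)),1)
    return cv2.resize(m*255,(512,384),interpolation=cv2.INTER_AREA)/255.
def mask(n,ctr,rad):
    c=C[n];f=c['frame'].astype(float);u,v=proj(c,[ctr])[0]
    yy,xx=np.mgrid[:384,:512];roi=np.hypot(xx-u,yy-v)<rad
    return roi,f
def fit(p0,boxes,ms):
    def cost(p): return sum((np.abs(sil(C[n],p,boxes)-m)*roi).sum()/m.sum() for n,(m,roi) in ms.items())
    best=None
    for d in(-.1,0,.1):
        q=np.array(p0)+[0,0,d]
        r=minimize(cost,q,method='Nelder-Mead',options=dict(initial_simplex=[q,q+[.012,0,0],q+[0,.012,0],q+[0,0,.12]],xatol=1e-4,fatol=1e-4))
        if best is None or r.fun<best.fun: best=r
    return best.x,best.fun
if __name__=='__main__':
    ms={}
    for n,rad in(('scene',45),('side',32)):
        c=C[n];u,v=proj(c,[(.465,.32,.01)])[0];yy,xx=np.mgrid[:384,:512];roi=np.hypot(xx-u,yy-v)<rad
        lab=cv2.cvtColor(c['frame'],cv2.COLOR_RGB2LAB).astype(int)
        a=lab[...,1]-128;t,_=cv2.threshold(a[roi].astype(np.uint8).reshape(-1,1),0,1,cv2.THRESH_OTSU)
        m=(roi&(a>t)).astype(np.uint8);k,l,st,_=cv2.connectedComponentsWithStats(m)
        m=(l==1+st[1:,4].argmax()).astype(float);ms[n]=(m,roi);print(n,t,m.sum(),[u,v])
    for y in(.3,.6,.9): print(fit((.45,.31,y),M['strip'][0],ms))
E
python3 fit.py | grep -v -E '\[[ 0-9]+\]$'
```

```text
deck scene 5073 ((0.5973815321922302, -0.02785155177116394), (0.2848595678806305, 0.20562228560447693), 1.034864068031311) 0.06333911738030766
deck side 5295 ((0.6469798684120178, -0.026513859629631042), (0.38535717129707336, 0.20761536061763763), 1.3702346086502075) 0.05841971538876326
rib scene 440 ((0.42555850744247437, 0.32065296173095703), (0.04488465189933777, 0.1846357136964798), 67.35906219482422) 0.04812286896932016
box scene 245 ((0.4438092112541199, -0.30345410108566284), (0.07534247636795044, 0.10347850620746613), 82.29644012451172)
tip scene 83 [ 0.40868146 -0.29908498  0.11985068] ((0.4083847403526306, -0.30051636695861816), (0.021817944943904877, 0.04537835344672203), 8.556380271911621)
rib side 245 ((0.45476382970809937, 0.3037942945957184), (0.018646398559212685, 0.12539052963256836), 47.76170349121094) 0.04902627888309635
box side 563 ((0.44015803933143616, -0.3080902695655823), (0.0778469666838646, 0.09906365722417831), 83.91171264648438)
tip side 163 [ 0.40189095 -0.30598677  0.12260395] ((0.40282315015792847, -0.3044700622558594), (0.045255616307258606, 0.022814709693193436), 81.3054428100586)
scene 18.0 1449.0 [np.float64(334.31618209378223), np.float64(261.1325027916215)]
side 18.0 650.0 [np.float64(243.31093820760137), np.float64(159.01677840686042)]
(array([0.45467701, 0.30947906, 0.84045273]), np.float64(0.32701746978984825))
(array([0.45457679, 0.30939333, 0.83871748]), np.float64(0.32739186020004435))
(array([0.45487018, 0.30854556, 0.84829479]), np.float64(0.32691321106666377))
```

The poses agree between cameras:

| Thing | Position (m) | Yaw (rad) |
|---|---|---|
| Strip | (0.455, 0.309) | 0.84 |
| Deck | (0.597, -0.027) | 0.018 |
| Isolator | (0.442, -0.306) | -0.12 |

The toggle tip is near (0.404, -0.302, 0.118). Next I'll plan the toggle moves.

```bash
cat >> h.py <<'E'
def rel(*targets, start=None):
    """targets (x,y,z,yaw) tool down -> rows (units of 60 mm, rotvec)"""
    if start is None: p,e=pose()
    else: p,e=np.array(start[:3]),[np.pi,0,start[3]]
    R0=Ro.from_euler('xyz',e)
    for t in targets:
        d=R0.inv().apply(np.array(t[:3])-p)/.06
        r=(R0.inv()*Ro.from_euler('xyz',[np.pi,0,t[3]])).as_rotvec()
        print(np.round(d,2).tolist(),np.round(r,3).tolist())
E
python3 -c "
from h import *
rel((.38,.1,.23,2.0),(.333,-.293,.23,1.45),(.333,-.293,.1,1.45))
rel((.37,-.298,.1,1.45),(.442,-.306,.1,1.45),(.40,-.3,.1,1.45),(.333,-.293,.1,1.45),(.333,-.293,.23,1.45),start=(.333,-.293,.1,1.45))"
```

```text
[-5.21, -5.6, 0.02] [-0.001, 0.0, 0.747]
[-7.0, -11.95, 0.03] [-0.001, 0.001, 1.297]
[-7.0, -11.95, 2.19] [-0.001, 0.001, 1.297]
[-0.01, 0.62, 0.0] [0.0, 0.0, 0.0]
[0.0, 1.83, 0.0] [0.0, 0.0, 0.0]
[0.02, 1.12, 0.0] [0.0, 0.0, 0.0]
[0.0, 0.0, 0.0] [0.0, 0.0, 0.0]
[0.0, 0.0, -2.17] [0.0, 0.0, 0.0]
```

Emit:
carry_out:
  series:
    - [-5.2,-5.6,0,0,0,0.75,1]
    - [-5.2,-5.6,0,0,0,0.75,1]
    - [-5.2,-5.6,0,0,0,0.75,1]
    - [-5.2,-5.6,0,0,0,0.75,1]
    - [-5.2,-5.6,0,0,0,0.75,1]
    - [-5.2,-5.6,0,0,0,0.75,1]
    - [-5.2,-5.6,0,0,0,0.75,1]
    - [-5.2,-5.6,0,0,0,0.75,1]
    - [-7,-11.95,0,0,0,1.3,1]
    - [-7,-11.95,0,0,0,1.3,1]
    - [-7,-11.95,0,0,0,1.3,1]
    - [-7,-11.95,0,0,0,1.3,1]
    - [-7,-11.95,0,0,0,1.3,1]
    - [-7,-11.95,0,0,0,1.3,1]
    - [-7,-11.95,0,0,0,1.3,1]
    - [-7,-11.95,0,0,0,1.3,1]
    - [-7,-11.95,1,0,0,1.3,1]
    - [-7,-11.95,2.2,0,0,1.3,1]
    - [-7,-11.95,2.2,0,0,1.3,1]
    - [-7,-11.95,2.2,0,0,1.3,1]

```text
clock: 2.65
ee_pos: [0.3339, -0.2918, 0.1001]
tcp_rot: [3.141, -0.0, 1.448]
force: [-0.3, -0.8, 0.6]
finger_gap: -0.0001
grasp_force: 0.0
```

Emit:
carry_out:
  series:
    - [0,0.3,0,0,0,0,1]
    - [0,0.6,0,0,0,0,1]
    - [0,0.8,0,0,0,0,1]
    - [0,1.0,0,0,0,0,1]
    - [0,1.2,0,0,0,0,1]
    - [0,1.4,0,0,0,0,1]
    - [0,1.6,0,0,0,0,1]
    - [0,1.8,0,0,0,0,1]
    - [0,1.8,0,0,0,0,1]
    - [0,1.8,0,0,0,0,1]
    - [0,1.0,0,0,0,0,1]
    - [0,0,0,0,0,0,1]
    - [0,0,-1,0,0,0,0]
    - [0,0,-2.2,0,0,0,0]
    - [0,0,-2.2,0,0,0,0]
    - [0,0,-2.2,0,0,0,0]

```text
clock: 4.65
ee_pos: [0.3328, -0.2925, 0.2317]
tcp_rot: [3.141, 0.001, 1.446]
force: [0.4, -0.1, -0.5]
finger_gap: 0.0726
grasp_force: 0.0
```

```bash
python3 - <<'E'
from h import *
for n in('scene','side'):
    c=optics.capture(n);w=cloud(c)
    m=(np.hypot(w[...,0]-.44,w[...,1]+.306)<.1)&(w[...,2]>.1)&(w[...,2]<.15)
    print(n,m.sum(),np.nanmean(w[m],0).round(3))
rel((.40,.1,.23,2.0),(.455,.309,.18,2.41),(.455,.309,.1,2.41))
rel((.455,.309,.012,2.41),start=(.455,.309,.1,2.41))
E
```

```text
scene 75 [ 0.485 -0.306  0.121]
side 183 [ 0.476 -0.314  0.121]
[6.62, 0.31, 0.01] [-0.002, -0.003, -0.553]
[10.18, 0.79, 0.85] [-0.001, -0.003, -0.963]
[10.18, 0.8, 2.18] [-0.001, -0.003, -0.963]
[0.0, -0.0, 1.47] [0.0, 0.0, 0.0]
```

The toggle is off: its tip is now at x = 0.48. On to the strip.

Emit:
carry_out:
  series:
    - [6.6,0.3,0,0,0,-0.55,0]
    - [6.6,0.3,0,0,0,-0.55,0]
    - [6.6,0.3,0,0,0,-0.55,0]
    - [6.6,0.3,0,0,0,-0.55,0]
    - [6.6,0.3,0,0,0,-0.55,0]
    - [6.6,0.3,0,0,0,-0.55,0]
    - [6.6,0.3,0,0,0,-0.55,0]
    - [10.2,0.8,0.8,0,0,-0.963,0]
    - [10.2,0.8,0.8,0,0,-0.963,0]
    - [10.2,0.8,0.8,0,0,-0.963,0]
    - [10.2,0.8,0.8,0,0,-0.963,0]
    - [10.2,0.8,0.8,0,0,-0.963,0]
    - [10.2,0.8,2.2,0,0,-0.963,0]
    - [10.2,0.8,2.2,0,0,-0.963,0]
    - [10.2,0.8,2.2,0,0,-0.963,0]
    - [10.2,0.8,2.2,0,0,-0.963,0]

```text
clock: 6.75
ee_pos: [0.4569, 0.3084, 0.1]
tcp_rot: [3.141, 0.0, 2.409]
force: [0.2, 0.5, 0.5]
finger_gap: 0.0853
grasp_force: 0.0
```

```bash
python3 - <<'E'
from h import *
c=optics.capture('wrist');save('w1',c['frame']);np.savez('c_w1',**c)
w=cloud(c);m=(np.hypot(w[...,0]-.455,w[...,1]-.309)<.09)&(w[...,2]>.015)&(w[...,2]<.055)
print(m.sum(),cv2.minAreaRect(w[m][:,:2].astype(np.float32)),proj(c,[(.455,.309,.045)]),np.nanmax(w[m][:,2]))
m&=w[...,2]>.04;print(m.sum(),cv2.minAreaRect(w[m][:,:2].astype(np.float32)))
rel((.455,.309,.012,2.41))
E
```

```text
2848 ((0.45530837774276733, 0.3061874210834503), (0.010030277073383331, 0.1192891001701355), 49.164730072021484) [[256.35464155 210.0313286 ]] 0.046469694813210255
2808 ((0.45541149377822876, 0.3060983121395111), (0.010030277073383331, 0.11901651322841644), 49.164730072021484)
[0.03, -0.02, 1.48] [0.002, 0.001, -0.001]
```

View pics/w1.png

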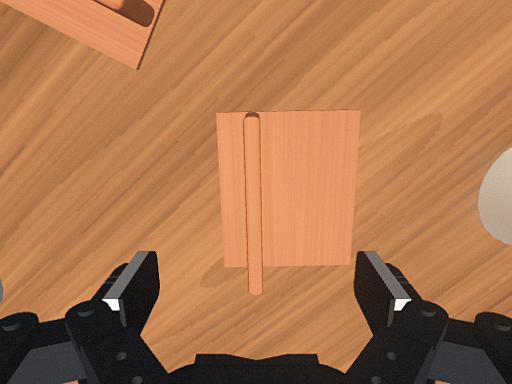

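The wrist view shows the rib centred at column 254, midway between the fingers, with the wide flange to the right. The rib measures 10 x 119 mm, centred at (0.4555, 0.3063), yaw 0.858. Descend and grip.

Emit:
carry_out:
  series:
    - [0,-0.04,0.7,0,0,-0.02,0]
    - [0,-0.04,1.2,0,0,-0.02,0]
    - [0,-0.04,1.45,0,0,-0.02,0]
    - [0,-0.04,1.45,0,0,-0.02,0]
    - [0,-0.04,1.45,0,0,-0.02,0.5]
    - [0,-0.04,1.45,0,0,-0.02,1]
    - [0,-0.04,1.45,0,0,-0.02,1]
    - [0,-0.04,1.45,0,0,-0.02,1]
    - [0,-0.04,1.45,0,0,-0.02,1]
    - [0,-0.04,1.45,0,0,-0.02,1]
    - [0,-0.04,1.45,0,0,-0.02,1]
  grip_force: 70

```text
clock: 8.18
ee_pos: [0.4552, 0.3073, 0.0128]
tcp_rot: [3.141, 0.0, 2.43]
force: [-0.7, 0.5, 5.5]
finger_gap: 0.0088
grasp_force: 69.0
```

Emit:
carry_out:
  series:
    - [0,0,-0.5,0,0,0,1]
    - [0,0,-1.3,0,0,0,1]
    - [0,0,-2.3,0,0,0,1]
    - [0,0,-2.6,0,0,0,1]
    - [0,0,-2.6,0,0,0,1]
    - [0,0,-2.6,0,0,0,1]

```text
clock: 8.93
ee_pos: [0.4533, 0.3061, 0.1662]
tcp_rot: [-3.137, -0.002, 2.43]
force: [-0.2, 0.2, -3.5]
finger_gap: 0.0087
grasp_force: 68.9
```

```bash
python3 - <<'E'
from h import *
print(bot.get_state()['force'],bot.get_state()['finger_gap'])
rel((.472,-.029,.17,1.589))
E
```

```text
[-0.20363565  0.18222303 -3.52117435] 0.008702114470362333
[-3.88, -4.03, -0.05] [-0.005, 0.0, 0.841]
```

Lifted (3.5 N matches its weight). Carry it to just in front of the board at this height and look.

Emit:
carry_out:
  series:
    - [-3.88,-4.03,-0.1,0,0,0.841,1]
    - [-3.88,-4.03,-0.1,0,0,0.841,1]
    - [-3.88,-4.03,-0.1,0,0,0.841,1]
    - [-3.88,-4.03,-0.1,0,0,0.841,1]
    - [-3.88,-4.03,-0.1,0,0,0.841,1]
    - [-3.88,-4.03,-0.1,0,0,0.841,1]
    - [-3.88,-4.03,-0.1,0,0,0.841,1]
    - [-3.88,-4.03,-0.1,0,0,0.841,1]
    - [-3.88,-4.03,-0.1,0,0,0.841,1]

```text
clock: 10.05
ee_pos: [0.4727, -0.027, 0.1737]
tcp_rot: [-3.14, -0.001, 1.59]
force: [0.1, 0.9, -2.8]
finger_gap: 0.009
grasp_force: 69.2
```

```bash
python3 - <<'E'
from h import *
c=optics.capture('wrist');save('w2',c['frame']);np.savez('c_w2',**c)
w=cloud(c);s=bot.get_state();print(np.round(s['ee_pos'],4),np.round(s['tcp_rot'],4))
z=w[...,2]
# rib: highest; flange plane
print('percentiles',np.nanpercentile(z,[5,25,50,75,95]).round(3))
for v in range(20,384,40): print(v,[(w[v,u]*1000).round(0).tolist() for u in(130,200,256,312,400)])
E
```

```text
[ 0.4728 -0.027   0.1739] [-3.1407e+00 -6.0000e-04  1.5905e+00]
percentiles [-0.001 -0.     0.055  0.165  0.25 ]
20 [[369.0, 99.0, 20.0], [422.0, 103.0, -1.0], [470.0, 104.0, -0.0], [518.0, 105.0, -1.0], [593.0, 107.0, -0.0]]
60 [[359.0, 70.0, -1.0], [421.0, 71.0, -0.0], [471.0, 67.0, 54.0], [511.0, 68.0, 55.0], [576.0, 70.0, 54.0]]
100 [[356.0, 36.0, -1.0], [420.0, 37.0, 0.0], [471.0, 39.0, 55.0], [513.0, 40.0, 54.0], [579.0, 41.0, 56.0]]
140 [[353.0, -1.0, 0.0], [419.0, 0.0, -1.0], [472.0, 31.0, 206.0], [497.0, 25.0, 164.0], [536.0, 26.0, 165.0]]
180 [[350.0, -40.0, -0.0], [418.0, -39.0, -1.0], [472.0, 17.0, 205.0], [498.0, 7.0, 164.0], [539.0, 7.0, 164.0]]
220 [[346.0, -81.0, 1.0], [417.0, -81.0, -1.0], [472.0, 3.0, 206.0], [499.0, -13.0, 165.0], [542.0, -12.0, 165.0]]
260 [[342.0, -127.0, 1.0], [415.0, -126.0, -1.0], [472.0, -13.0, 207.0], [501.0, -35.0, 165.0], [546.0, -35.0, 163.0]]
300 [[433.0, -17.0, 226.0], [455.0, -17.0, 225.0], [473.0, -30.0, 205.0], [490.0, -17.0, 225.0], [599.0, -125.0, 66.0]]
340 [[438.0, -20.0, 240.0], [459.0, -11.0, 250.0], [473.0, -49.0, 205.0], [486.0, -12.0, 248.0], [511.0, -16.0, 243.0]]
380 [[436.0, -36.0, 238.0], [461.0, -12.0, 260.0], [473.0, -18.0, 255.0], [484.0, -11.0, 261.0], [511.0, -26.0, 247.0]]
```

View pics/w2.png

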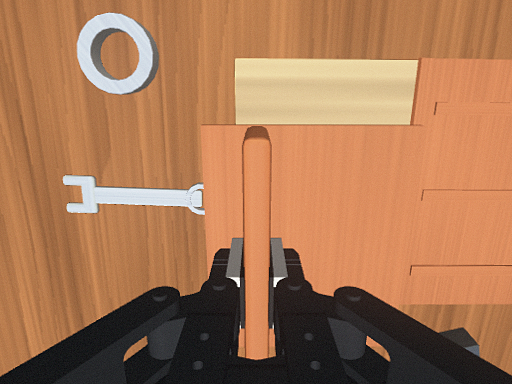

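The wrist view shows the strip held level, with the rib in column 258, the board's near edge at column 236, and the sheet's hem at column 415. I'll refine the deck and strip poses from this view's depth.

```bash
python3 - <<'E'
from h import *
c=dict(np.load('c_w2.npz'));c['k1']=float(c['k1']);w=cloud(c);x,y,z=np.moveaxis(w,-1,0)
L=lambda q:(np.polyfit(q[:,1],q[:,0],1),q[:,1].min().round(3),q[:,1].max().round(3))
b=(z>.05)&(z<.06)&(y>.03)&(y<.09)
rows=[r for r in range(55,122) if b[r].sum()>50]
near=np.array([w[r][np.where(b[r])[0][0]] for r in rows]);print('near edge',L(near))
far=np.array([w[r][np.where(b[r]&(x[r]<.62))[0][-1]] for r in rows]);print('hem front',L(far))
cols=range(245,405,5);top=np.array([w[np.where((z[:,u]>.05)&(z[:,u]<.06))[0][0],u] for u in cols]);print('left edge y=f(x)',np.polyfit(top[:,0],top[:,1],1),top[:,1].mean(),top[:,0].mean())
h=(z>.056)&(z<.08)&(y>.03);print('sheet zprofile',[(round(t,3),round(float(np.nanmedian(z[h&(abs(x-t)<.002)])),4)) for t in np.arange(.57,.66,.008) if (h&(abs(x-t)<.002)).any()])
f=(z>.155)&(z<.172)&(y>-.05);q=w[f];
edge=np.array([w[r][np.where(f[r])[0][-1]] for r in range(135,290,5)]);print('flange edge',L(edge),np.polyfit(edge[:,1],edge[:,0],1)@[-.027,1])
print('flange plane',np.linalg.lstsq(np.c_[q[:,:2]-[.51,-.0],np.ones(len(q))],q[:,2],rcond=None)[0])
r=(z>.195)&(z<.215)&(y>-.01)&(abs(x-.472)<.02);print('rib',L(w[r]),cv2.minAreaRect(w[r][:,:2].astype(np.float32)))
print('flange y max',np.nanmax(q[:,1]),np.nanpercentile(q[:,1],99.5))
E
```

```text
near edge (array([-0.2979949 ,  0.47206205]), np.float64(0.03), np.float64(0.068))
hem front (array([-0.33283755,  0.60347994]), np.float64(0.031), np.float64(0.07))
left edge y=f(x) [0.00841742 0.06461501] 0.0689854204904642 0.5192097403497222
sheet zprofile [(np.float64(0.57), 0.0564), (np.float64(0.578), 0.0561), (np.float64(0.586), 0.0699), (np.float64(0.594), 0.0664), (np.float64(0.602), 0.0658), (np.float64(0.61), 0.0659), (np.float64(0.618), 0.0658), (np.float64(0.626), 0.0658), (np.float64(0.634), 0.0659), (np.float64(0.642), 0.0659), (np.float64(0.65), 0.0659), (np.float64(0.658), 0.0661)]
flange edge (array([-0.01526513,  0.54710861]), np.float64(-0.049), np.float64(0.029)) 0.5475207659242539
flange plane [-0.00139981 -0.00293038  0.16437908]
rib (array([-0.0194959 ,  0.47236542]), np.float64(-0.01), np.float64(0.032)) ((0.4721488952636719, 0.010770011693239212), (0.010075623169541359, 0.0416841059923172), 1.129193902015686)
flange y max 0.03301264655777619 0.03236239965795448
```

The measurements agree: hem front at x = 0.586, sheet flat part from about 0.598, flange edge at 0.5475. The underside is 13.4 mm below the TCP. Lower to about 2 mm above the board.

Emit:
carry_out:
  series:
    - [0,0,0.8,0,0,0,1]
    - [0,0,1.5,0,0,0,1]
    - [0,0,1.7,0,0,0,1]
    - [0,0,1.7,0,0,0,1]
    - [0,0,1.7,0,0,0,1]
    - [0,0,1.7,0,0,0,1]

```text
clock: 10.85
ee_pos: [0.4744, -0.0283, 0.0737]
tcp_rot: [3.138, 0.001, 1.589]
force: [-0.0, -0.4, -3.8]
finger_gap: 0.009
grasp_force: 69.2
```

Emit:
carry_out:
  series:
    - [0,0,0.02,0,0,0,1]
    - [0,0,0.03,0,0,0,1]
    - [0,0,0.04,0,0,0,1]
    - [0,0,0.04,0,0,0,1]
    - [0,0,0.04,0,0,0,1]

```text
clock: 11.48
ee_pos: [0.4731, -0.0282, 0.0698]
tcp_rot: [-3.141, -0.0, 1.589]
force: [0.2, 0.6, -2.6]
finger_gap: 0.0091
grasp_force: 69.2
```

Emit:
carry_out:
  series:
    - [0,0,0.015,0,0,0,1]
    - [0,0,0.015,0,0,0,1]
    - [0,0,0.015,0,0,0,1]

```text
clock: 11.85
ee_pos: [0.4731, -0.0281, 0.069]
tcp_rot: [3.142, -0.0, 1.589]
force: [-1.3, -0.3, -3.3]
finger_gap: 0.0091
grasp_force: 69.2
```

Emit:
carry_out:
  series:
    - [0,0,0.015,0,0,0,1]
    - [0,0,0.015,0,0,0,1]
    - [0,0,0.015,0,0,0,1]

```text
clock: 12.22
ee_pos: [0.4731, -0.0281, 0.0681]
tcp_rot: [-3.142, -0.0, 1.589]
force: [0.4, 0.3, -3.5]
finger_gap: 0.0092
grasp_force: 69.2
```

Emit:
carry_out:
  series:
    - [0,0,0.015,0,0,0,1]
    - [0,0,0.015,0,0,0,1]
    - [0,0,0.015,0,0,0,1]

```text
clock: 12.6
ee_pos: [0.4733, -0.0282, 0.0678]
tcp_rot: [3.141, 0.0, 1.589]
force: [-2.2, 0.6, 5.2]
finger_gap: 0.009
grasp_force: 70.6
```

Contact is at TCP z ≈ 0.068. Lift about 1 mm clear and slide in, checking force midway.

Emit:
carry_out:
  series:
    - [0,0,-0.03,0,0,0,1]
    - [0,0,-0.03,0,0,0,1]
    - [0,0.15,-0.03,0,0,0,1]
    - [0,0.3,-0.03,0,0,0,1]
    - [0,0.45,-0.03,0,0,0,1]
    - [0,0.6,-0.03,0,0,0,1]
    - [0,0.7,-0.03,0,0,0,1]
    - [0,0.8,-0.03,0,0,0,1]
    - [0,0.9,-0.03,0,0,0,1]
    - [0,0.95,-0.03,0,0,0,1]
    - [0,0.95,-0.03,0,0,0,1]

```text
clock: 13.98
ee_pos: [0.5303, -0.0271, 0.069]
tcp_rot: [3.142, -0.0, 1.589]
force: [0.8, -0.8, -3.5]
finger_gap: 0.009
grasp_force: 69.2
```

Emit:
carry_out:
  series:
    - [0,0.08,0,0,0,0,1]
    - [0,0.16,0,0,0,0,1]
    - [0,0.24,0,0,0,0,1]
    - [0,0.32,0,0,0,0,1]
    - [0,0.4,0,0,0,0,1]
    - [0,0.47,0,0,0,0,1]
    - [0,0.47,0,0,0,0,1]
    - [0,0.47,0,0,0,0,1]

```text
clock: 14.98
ee_pos: [0.5581, -0.0266, 0.0689]
tcp_rot: [-3.141, -0.0, 1.589]
force: [0.4, -0.0, -3.3]
finger_gap: 0.0091
grasp_force: 69.2
```

```bash
python3 - <<'E'
from h import *
c=optics.capture('wrist');save('w3',c['frame']);w=cloud(c);x,y,z=np.moveaxis(w,-1,0)
r=(z>.095)&(z<.107)&(abs(x-.557)<.02)&(y>-.005);print('rib',cv2.minAreaRect(w[r][:,:2].astype(np.float32)),np.median(z[r]),np.median(x[r]))
f=(abs(x-.54)<.006)&(abs(y)<.03)&(z<.075);print('narrow flange top',np.median(z[f]),f.sum())
h=(y>.035)&(y<.065);print([(round(t,3),round(float(np.nanmedian(z[h&(abs(x-t)<.001)])),4)) for t in np.arange(.572,.62,.004)])
s=(abs(y-.05)<.02)&(x>.605)&(x<.66);print('sheet',np.nanmedian(z[s]))
E
```

```text
rib ((0.5575767755508423, 0.013475779443979263), (0.010051729157567024, 0.03711581975221634), 1.131729006767273) 0.10023100944013733 0.5575207419935129
narrow flange top 0.05966939536183106 3074
[(np.float64(0.572), 0.0544), (np.float64(0.576), 0.0545), (np.float64(0.58), 0.0545), (np.float64(0.584), 0.0685), (np.float64(0.588), 0.069), (np.float64(0.592), 0.0671), (np.float64(0.596), 0.0655), (np.float64(0.6), 0.0656), (np.float64(0.604), 0.0658), (np.float64(0.608), 0.0657), (np.float64(0.612), 0.0657), (np.float64(0.616), 0.0658), (np.float64(0.62), 0.0657)]
sheet 0.06575047193957975
```

View pics/w3.png

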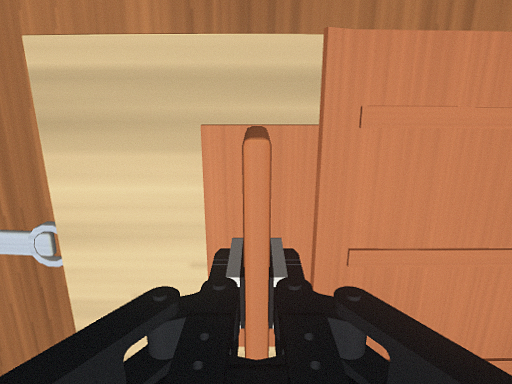

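The flange is under the sheet: the sheet edge crosses it at columns 315-325, and the sheet is undisturbed at z = 0.0657. Edge depth is about 36 mm. Now press.

Emit:
carry_out:
  series:
    - [0,0,0.01,0,0,0,1]
    - [0,0,0.02,0,0,0,1]
    - [0,0,0.03,0,0,0,1]
    - [0,0,0.03,0,0,0,1]
    - [0,0,0.03,0,0,0,1]
    - [0,0,0.03,0,0,0,1]

```text
clock: 15.78
ee_pos: [0.5582, -0.0266, 0.0678]
tcp_rot: [3.141, -0.0, 1.589]
force: [-4.0, -0.1, 5.8]
finger_gap: 0.0093
grasp_force: 70.5
```

Emit:
carry_out:
  series:
    - [0,0,0.005,0,0,0,1]
    - [0,0,0.005,0,0,0,1]
    - [0,0,0.005,0,0,0,1]
    - [0,0,0.005,0,0,0,1]
    - [0,0,0.005,0,0,0,1]
    - [0,0,0.005,0,0,0,1]

```text
clock: 16.52
ee_pos: [0.5582, -0.0266, 0.0678]
tcp_rot: [3.141, 0.0, 1.589]
force: [-2.9, 0.6, 6.8]
finger_gap: 0.009
grasp_force: 71.0
```

```bash
python3 - <<'E'
from h import *
for n in('scene','side'):
    c=optics.capture(n);w=cloud(c);m=(np.hypot(w[...,0]-.44,w[...,1]+.306)<.1)&(w[...,2]>.1)&(w[...,2]<.15)
    print(n,np.nanmean(w[m],0).round(3))
c=optics.capture('wrist');w=cloud(c);x,y,z=np.moveaxis(w,-1,0)
s=(abs(y-.05)<.02)&(x>.605)&(x<.66);print('sheet',np.nanmedian(z[s]))
f=(abs(x-.54)<.006)&(abs(y)<.03)&(z<.075);print('narrow flange top',np.median(z[f]))
r=(z>.095)&(z<.107)&(abs(x-.557)<.02)&(y>-.005);print('rib',cv2.minAreaRect(w[r][:,:2].astype(np.float32)))
for _ in range(4):
    s=bot.get_state();print(np.round(s['force'],1),np.round(s['grasp_force'],1),np.round(s['ee_pos'],4));optics.capture('wrist')
E
```

```text
scene [ 0.485 -0.306  0.121]
side [ 0.476 -0.314  0.121]
sheet 0.06575807551178503
narrow flange top 0.058543922066464624
rib ((0.5576552748680115, 0.01350799947977066), (0.010006746277213097, 0.037028342485427856), 0.9903910160064697)
[-2.9  0.9  7.2] 71.0 [ 0.5582 -0.0266  0.0678]
[-3.9 -0.2  7.9] 71.0 [ 0.5582 -0.0266  0.0678]
[-3.3  0.5  7.7] 71.0 [ 0.5582 -0.0266  0.0678]
[-3.4  0.5  7.8] 71.0 [ 0.5582 -0.0266  0.0677]
```

Emit:
carry_out:
  series:
    - [0,0,0.007,0,0,0,1]
    - [0,0,0.007,0,0,0,1]
    - [0,0,0.007,0,0,0,1]
    - [0,0,0.007,0,0,0,1]
    - [0,0,0.007,0,0,0,1]
    - [0,0,0.007,0,0,0,1]

```text
clock: 17.62
ee_pos: [0.5582, -0.0266, 0.0678]
tcp_rot: [3.141, 0.0, 1.589]
force: [-4.0, -0.1, 10.6]
finger_gap: 0.0091
grasp_force: 71.4
```

```bash
python3 - <<'E'
from h import *
s=bot.get_state();print(np.round(s['force'],1),np.round(s['ee_pos'],4),s['grasp_force'])
if 6.5<s['force'][2]<16: print(bot.job_done())
E
```

```text
[-4.  -0.1 10.6] [ 0.5582 -0.0266  0.0678] 71.38293027877808
the job is handed in; nothing more can be done
None
```

The job is handed in, verdict not shown: toggle off, flange edge about 36 mm under the sheet, sheet not lifted, and the strip still gripped (71 N) and pressed down at about 10.6 N plus its weight.

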